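Take the hand stamp off its locking fork hook

ROBOT

A 6-joint arm with a two-finger parallel gripper is mounted at the origin on the work surface; the furniture and walls round the work are solid. World frame = base frame: x ahead of the robot, y to its left, z up, the work surface at z = 0. Lengths are in mm, angles in rad, forces in N, time in s.
With the tool pointing down it reaches from about 400 to 925 mm from the base axis. Payload 12.5 kg.
Tool frame: the origin (TCP) lies at the very end of the fingers, on their centre line; the grasp point (between the pads) lies 19 mm behind it; z points along the fingers, y is the line along which they close (so a half turn about z gives the same grasp; the last joint's range is limited). The gripper opens to 95 mm and grips with 3 to 60 N. Pads are 20 mm wide; open, the fingers measure 119 mm over their backs; the gripper's body (75 mm by 180 mm) begins 59 mm behind the grasp point.
Start: joints at [-1.453, 0.491, 1.559, -0, 1.092, -0.106], TCP at [138.732, -609.426, 214.661] pointing down, gripper open.
Joint ranges: [-3.1, 3.1], [-0.84, 2.19], [0.05, 2.79], [-1.13, 4.28], [0.06, 2.93], [-2.69, 2.69]. Speed limits (rad/s): [2.22, 2.22, 2.79, 3.14, 3.14, 3.14].

INTERFACE

Orientations are given as [roll, pitch, yaw] about the fixed x, y, z axes, in that order (R = Rz(yaw) Ry(pitch) Rx(roll)).
In Python, from cell import state, read_camera, camera_info, job_done gives the robot as it stands.
- The arm moves only by the shell command python3 -m handwheel 'ROWS'. ROWS is a JSON list of rows, 1 to 5 of them, each of 5 numbers: dx, dy, dz in mm, then a turn about the tool's z in rad, then the opening from 0.0 (shut) to 1.0 (fully open); each row is the pose to reach, as a shift and turn from the pose commanded when the command began, along the tool's axes at that moment; what a row does not reach only later rows make up. A row lasts 1/12 s, in which the tool goes at most 41.7 mm and 0.125 rad, less where a joint would pass 70% of its speed; a pose out of reach is approached as far as the arm can. The fingers move at their own pace and stop on an object; the grip force is fixed at half the most. Time passes only in rows, so rows that do not move let the fingers close. It prints the time, the measured TCP pose, the force, the opening and the grip force at its end.
- state(): the state, without advancing time (a new reading comes with each control period).
- read_camera(name): name is "scene" or "top" or "wrist"; returns (picture, depth): 384x512x3 uint8, red, green, blue; 384x512 float32, mm along the optical axis (not along the pixel's ray), 0 where there is no reading.
- camera_info(name): a dict with "vertical_fov" (degrees; the focal length in pixels is half the picture's height over the tangent of half this angle, whatever the lens; pixels are square), "cx", "cy" (the principal point, pixels), "origin" and "attitude" of the camera in the world. Camera axes: x right, y down, z forward; pixel columns grow to the right and rows downward; lengths in mm; the calibration is good to about 2 mm. A picture is of the moment at which its call begins: read the wrist's pose just before it. camera_info takes no time and is no camera call; for the wrist camera it gives the pose at the moment of the call.
- job_done(): hands the job in; it is judged then, once.
The state is a dict: "t": time; "joints": joint angles; "qvel": joint speeds; "tau": joint torques, N m; "eef_pos": TCP position; "tcp_rot": TCP orientation; "ft_force": force on the tool from outside, world axes, zero at the start; "moment": the same for the moment, N m; "opening": opening from 0.0 (shut) to 1.0 (fully open); "grip_force": force on a finger pad.
Only numpy, scipy, OpenCV 4.12 (cv2) and the standard library are available. Lean on these libraries where they do the work, as an engineer would, in place of code of your own. Each camera call takes 0.05 s, during which the arm holds its last target. There are 200 camera calls.

TASK

The wooden hand stamp hangs in a two-pronged fork hook whose mouth is closed by a sprung keeper. With the fingertips press the keeper's two thumb pads down until the keeper is fully open, hold it down while you take the stamp by its grip and draw it straight out of the fork, without pressing harder on the hook than the spring needs or forcing the stamp against the keeper. Then stand the stamp gently, upright, in the middle of the yellow note pad and let go, leaving the small things round about where they are.

Things in the scene. Friction and masses are not known exactly. Their poses are not given: they have to be found in the camera images.
- hook: Metal hook stand, fixed. Origin at desk level, on its middle line, under the front face of its post; -x is the way the fork points and the stamp comes out (roughly towards the robot), y across, z up. Base plate 115 x 100 x 8 mm, x = +39 to -75 mm; post 34 mm wide behind x = 0; nothing fixed is higher than z = 115 mm.
- fork_seat (a point): Where the stamp's grip rests: middle of the fork at the prongs' top level (hook frame x = -31, z = 100 mm). Two level prongs run from the post to x = -47 mm, each 8.5 mm wide and 8 mm thick, inner faces 15 mm apart; the stamp's neck hangs between them.
- keeper (a joint): Sprung keeper's angle, rad: 0 shut (at rest), 0.30 fully open, against a firm stop. A U frame swinging down about a level axle across the post (hook frame x = +6, z = 109 mm). Past 0.25 its toes are below the grip's underside and the grip can slide out over them. The spring takes about 2 N on the pads at first, 6 to 8 N near the stop, then it is hard; stay well under 18 N. Springs shut by itself.
- keeper_pads (a point): Point midway between the keeper's two black ribbed thumb pads (hook frame x = -39, z = 112 mm when shut). The pads sit on height screws: their tops are 0 to 10 mm above this point, both alike, different each time and not measured, so feel for them. Each pad is 30 mm long (hook frame x = -24 to -54 mm), 18 to 42 mm to its side of the middle line; fingers straddling the grip meet both.
- keeper_toes (a point): Midway between the keeper's two inward toes, which close the fork's mouth in front of the stamp's grip (hook frame x = -51, z = 109 mm when shut). Toes 6 x 6 mm thick, 19 mm gap between them for the stamp's neck. Going much below the open position they would meet the stamp's body, but the stop prevents it.
- stamp: Wooden hand stamp, 92 mm tall, 0.08 to 0.17 kg, origin at the centre of its underside, z up. Base 44 x 44 x 16 mm, round body 32 mm across to z = 50, neck 12 mm across z = 50 to 64, round grip 30 mm across z = 64 to 92 mm. Hangs with the grip's underside on the prongs, its own underside 36 mm above the desk; can rise 6 mm in the fork. Turned a little at random about z.
- pad: Yellow block of sticky notes lying on the desk, 81 x 146 x 20 mm (own x, y, z), origin at the centre of its underside, top 20 mm above the desk, 0.4 kg, loose.
- glue_stick: Glue stick standing on the desk, 25 mm across, 82 mm tall, origin at its foot; a bystander.
- eraser: Eraser lying on the desk, 22 x 44 x 12 mm, origin at its underside; a bystander.
- binder_clip: Black binder clip standing on the desk, 32 x 24 x 36 mm, origin at its underside; a bystander.
Things that resemble listed ones, but are neither listed nor needed, are in the scene too. Of the things shaped like the stamp, the wooden one is meant.

How it is judged:
By the outcome, as a careful person would: the job done as asked, in the order asked, and still so for the second after the job is handed in, with the robot touching nothing.
It also fails if it takes over 61 s, if anything falls off the work surface, if the arm or the gripper's body presses on something with over 40 N, if the wrist force passes 120 N, or if a joint passes its speed limit or range.

## Working session

There is one attempt and no reset: what is moved stays moved. The work goes in short steps, Python scripts to look and compute and a shell command to move; the robot and the scene stay as the last step left them, time stands still between calls to the robot, and variables do not carry over. Pictures are saved under pics/ and viewed, at most 10 in all, crops included, and the job is handed in when it is done.

```bash
ls; mkdir -p pics
cat > h.py <<'E'
import numpy as np, cv2
from cell import state, read_camera, camera_info
from scipy.spatial.transform import Rotation as R
def shot(n,tag):
    c=camera_info(n); p,d=read_camera(n)
    cv2.imwrite(f'pics/{tag}.png',p[:,:,::-1]); np.savez(f'{tag}.npz',p=p,d=d,c=np.array(c,dtype=object))
    return p,d,c
def cloud(d,c):
    h,w=d.shape; f=h/2/np.tan(np.radians(c['vertical_fov'])/2)
    v,u=np.mgrid[:h,:w]; P=np.stack([(u-c['cx'])/f*d,(v-c['cy'])/f*d,d],-1)
    A=np.array(c['attitude']); M=A if A.shape==(3,3) else R.from_euler('xyz',A).as_matrix()
    return P@M.T+np.array(c['origin'])
E
python3 - <<'E'
from h import *
for n in('scene','top'):
    p,d,c=shot(n,n+'0'); print(c,(d>0).mean())
print(state())
a=np.hstack([cv2.imread('pics/scene0.png'),cv2.imread('pics/top0.png')]);
E
```

```text
pics
{'vertical_fov': 50.530418079851884, 'cx': 250.92280912834713, 'cy': 191.32820300761514, 'origin': array([151.7321572 , 518.95438036, 727.95028445]), 'attitude': array([-2.4054242 , -0.01158359, -2.39914496])} 0.9961700439453125
{'vertical_fov': 42.103489950535554, 'cx': 250.23889133670679, 'cy': 193.58984106176985, 'origin': array([ 335.64774825,  112.18796484, 1050.23948486]), 'attitude': array([-2.97154283, -0.00703513, -1.55363839])} 0.9960479736328125
{'t': 0.1, 'joints': array([-1.45257384e+00,  4.91483436e-01,  1.55941972e+00, -1.75605923e-05,
        1.09170684e+00, -1.05589704e-01]), 'qvel': array([-1.96170549e-04, -2.91433841e-03, -1.07388274e-03, -6.54030971e-05,
       -7.17345510e-04, -5.95728057e-04]), 'tau': array([ 1.95650537e-03, -6.13622117e+01, -2.58604717e+01,  6.93796389e-02,
        4.70683572e-02, -5.53493089e-05]), 'eef_pos': array([ 138.71436708, -609.17344409,  214.11928228]), 'tcp_rot': array([-3.14057934e+00, -9.17324535e-05,  2.23820250e-01]), 'ft_force': array([-0.21542746,  0.61282078,  0.13317937]), 'moment': array([-0.00183623, -0.03276203,  0.01881183]), 'grip_force': 0.0, 'opening': 1.0022797761014932}
```

View pics/scene0.png

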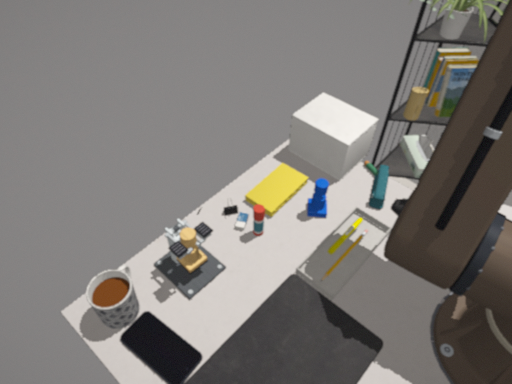

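View pics/top0.png

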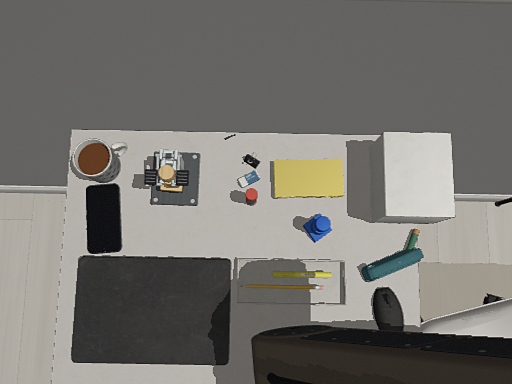

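The scene view shows the hook, with the wooden stamp at about (188,240), the yellow pad at (277,188) and the blue decoy at (319,198). In the top view the stamp grip is at (166,173), the black thumb pads at (152,177) and (181,177), and the pad at (309,178). The glue stick, eraser and clip are near (250,180), between hook and pad.

```bash
cat > m.py <<'E'
from h import *
z=np.load('top0.npz',allow_pickle=True); p,d,c=z['p'],z['d'],z['c'].item(); W=cloud(d,c)
hsv=cv2.cvtColor(p,cv2.COLOR_RGB2HSV); H,S,V=[hsv[...,i].astype(int) for i in range(3)]
def rep(n,m,box,col=True):
    u0,v0,u1,v1=box; k=np.zeros(m.shape,bool); k[v0:v1,u0:u1]=m[v0:v1,u0:u1]
    q=W[k]; 
    r=cv2.minAreaRect(q[:,:2].astype(np.float32)); print(n,k.sum(),'med',np.median(q,0).round(1),'rect',np.round(r[0],1),np.round(r[1],1),round(r[2],1),'z',np.percentile(q[:,2],[2,98]).round(1)); return q
rep('pad',(S>100)&(H>20)&(H<35)&(V>90),(265,150,355,205))
z_=W[...,2]
rep('baseplate',(z_>4)&(z_<14)&(V<90),(140,140,205,212))
rep('grip',(z_>116)&(S>60)&(H<25),(150,160,186,190))
rep('thumbL',(z_>95)&(V<60),(140,165,161,192)); rep('thumbR',(z_>95)&(V<60),(172,165,195,192))
rep('stampbase',(z_>40)&(z_<60)&(S>60),(150,175,190,195))
rep('glue',(z_>60),(240,185,262,206)); rep('eraser',(z_>6)&(z_<20),(235,168,262,190)); rep('clip',(z_>8),(240,150,262,168))
rep('mug',(z_>60),(70,135,130,185)); rep('box',(z_>60),(365,125,460,225)); rep('blue',(H>100)&(H<130)&(S>150),(300,210,335,245)); 
rep('post',(z_>80)&(V>90)&(S<50),(150,145,186,170))
E
python3 m.py
python3 - <<'E'
import cv2
a=cv2.imread('pics/top0.png')[135:215,130:210]; cv2.imwrite('pics/crop0.png',cv2.resize(a,None,fx=7,fy=7,interpolation=cv2.INTER_CUBIC))
E
```

```text
pad 2597 med [548.2 -13.3  19. ] rect [461.9   4.9] [157.2 291.7] 78.0 z [ 8.  23.1]
baseplate 1069 med [518.1 248.1   7.3] rect [545.5 269. ] [ 98.2 114.1] 89.1 z [ 4.3 11.2]
grip 202 med [532.2 267.4 126.8] rect [444.  189.8] [265.2  27.4] 41.5 z [118.6 130.3]
thumbL 143 med [524.8 298.  119.2] rect [431.7 217.9] [283.7  33.2] 41.1 z [109.5 122.1]
thumbR 150 med [523.7 237.8 118.9] rect [524.6 238.7] [30.  23.4] 0.1 z [115.9 122.2]
stampbase 119 med [515.7 269.2  50.5] rect [517.1 268.8] [42.4 11.4] 86.0 z [41.2 54.8]
glue 132 med [501.3 106.5  80.3] rect [502.3 105.7] [24.2 21.8] 1.0 z [67.2 83.5]
eraser 215 med [547.2 111.1  10.9] rect [547.7 110.7] [22.2 44.1] 26.8 z [ 6.5 14.6]
clip 90 med [587.7 105.5  15.1] rect [586.2 106.5] [24.3 27.4] 3.1 z [ 8.4 34.5]
mug 1388 med [572.  423.4  67.3] rect [488. 269.] [426.3  97.6] 58.7 z [62.4 89.7]
box 6673 med [ 535.7 -206.1  116.9] rect [498.5 -76.4] [197.5 457.5] 17.5 z [ 69.6 120.7]
blue 457 med [441.1 -27.5  44.5] rect [444.6 -32.3] [42.3 41.5] 36.1 z [ 8.7 93.7]
post 359 med [564.4 266.9 108.5] rect [452.3 208.6] [297.6  55.3] 29.1 z [ 87.4 119. ]
```

View pics/crop0.png

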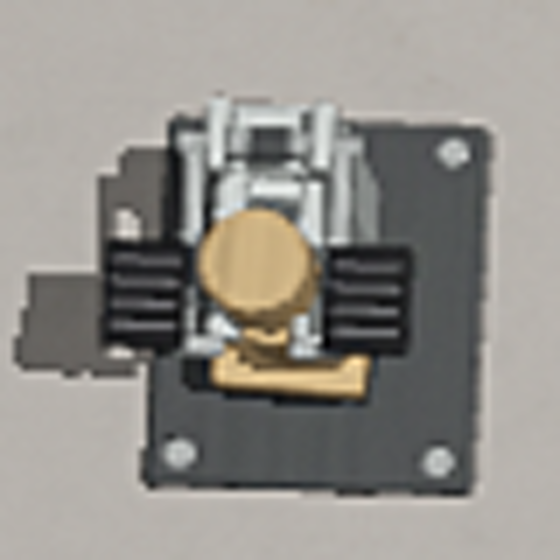

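```bash
cat > m2.py <<'E'
exec(open('m.py').read().split("def rep")[0])
def rep(n,m,box):
    u0,v0,u1,v1=box; k=np.zeros(m.shape,bool); k[v0:v1,u0:u1]=m[v0:v1,u0:u1]; k&=(d>0)&(W[...,0]>400)
    k=cv2.morphologyEx(k.astype(np.uint8),cv2.MORPH_OPEN,np.ones((3,3)))>0
    q=W[k]; A=np.c_[q[:,:2]-q[:,:2].mean(0),np.ones(len(q))]
    for _ in range(3):
        s=np.linalg.lstsq(A,q[:,2],rcond=None)[0]; e=q[:,2]-A@s; g=abs(e)<2.5*e.std(); q,A=q[g],A[g]
    r=cv2.minAreaRect(q[:,:2].astype(np.float32)); lo,hi=np.percentile(q[:,:2],[1,99],axis=0)
    print(n,len(q),'mid',((lo+hi)/2).round(1),'rect',np.round(r[0],1),np.round(r[1],1),round(r[2],1),'slope',s.round(3),'res',e.std().round(2)); return q
z_=W[...,2]
rep('pad',(S>100)&(H>20)&(H<35)&(V>90)&(z_>14),(265,150,355,205))
rep('desk',(z_<4),(200,140,235,212))
rep('baseplate',(z_>4)&(z_<14)&(V<90),(140,140,205,212))
rep('grip',(z_>116)&(S>60)&(H<25),(150,160,186,190))
rep('thumbL',(z_>105)&(V<70),(140,165,161,192)); rep('thumbR',(z_>105)&(V<70),(172,165,195,192))
rep('eraser',(z_>6)&(z_<20),(235,168,262,190))
rep('box',(z_>60),(365,125,460,225)); rep('mug',(z_>60),(70,135,130,185))
E
python3 m2.py
```

```text
pad 2454 mid [549.7 -13.8] rect [550.1 -14.1] [ 79.5 143.8] 2.2 slope [0.0000e+00 1.0000e-03 1.9088e+01] res 1.83
desk 2435 mid [555.3 180.1] rect [555.5 180.5] [157.2  74.2] 1.3 slope [-0.     0.    -0.655] res 1.83
baseplate 833 mid [544.9 268.9] rect [545.4 269.2] [ 98.  112.9] 89.1 slope [-1.000e-03 -1.000e-03  7.302e+00] res 1.64
grip 183 mid [533.1 268.1] rect [532.9 268.4] [27.5 26.7] 46.2 slope [4.00000e-03 4.40000e-02 1.26769e+02] res 1.67
thumbL 41 mid [525.3 296.4] rect [525.4 296.8] [29.8 13.8] 1.8 slope [ 1.80000e-02 -5.40000e-02  1.19192e+02] res 1.49
thumbR 56 mid [524.5 237.9] rect [524.4 237.9] [19.4 30.3] 87.2 slope [-1.1000e-02 -9.1000e-02  1.1873e+02] res 1.42
eraser 204 mid [548.8 111.1] rect [547.7 110.7] [22.2 44.2] 26.2 slope [ 1.1000e-02 -5.0000e-03  1.0874e+01] res 1.94
box 5869 mid [ 540.8 -212.9] rect [ 542.2 -213.8] [133.9 167.9] 89.9 slope [ 4.00000e-03 -1.10000e-02  1.16758e+02] res 2.56
mug 1374 mid [568.6 416.5] rect [569.2 415.5] [91.8 78.3] 89.4 slope [-1.0000e-02 -4.0000e-03  7.1167e+01] res 8.33
```

```bash
cat >> h.py <<'E'
def go(x,y,z,yaw=None):
    s=state(); e=np.array(s['eef_pos']); M=R.from_euler('xyz',s['tcp_rot']).as_matrix()
    t=M.T@(np.array([x,y,z])-e); dy=0 if yaw is None else -(yaw-s['tcp_rot'][2]); print('shift',t.round(1),'turn',round(dy,3),'at',e.round(1),'rows',np.linalg.norm(t)/41.7)
E
python3 - <<'E'
from h import *
for n in('scene0','top0'):
    z=np.load(n+'.npz',allow_pickle=True); W=cloud(z['d'],z['c'].item()).reshape(-1,3); W=W[z['d'].ravel()>0]
    q=W[(W[:,1]<-290)&(W[:,2]>60)&(W[:,2]<700)]; H,a,b=np.histogram2d(q[:,0],q[:,1],bins=[np.arange(-200,900,100),np.arange(-1300,-250,100)])
    print(n); print(a[:-1]); print(b[:-1]); print(H.T.astype(int))
go(430,-330,240)
E
```

```text
scene0
[-200 -100    0  100  200  300  400  500  600  700]
[-1300 -1200 -1100 -1000  -900  -800  -700  -600  -500  -400]
[[   0    0    0    0    0    0    0  131    0    0]
 [   0    0    0    0    0    0  206   10   21    0]
 [   0    0    0    0    0    0    0    0  103    0]
 [   0    0    0    0    0    0   29  765  130    0]
 [   0    0    0    0    0    0  164  129  528    0]
 [   0    0    0    0    0    4   67   89  539    0]
 [   0    0    0    0    0    0    0    0  752    0]
 [   0    0    0    0    0    0    0    0 1033    0]
 [   0    0    0    0    0    0    0    0 1395    0]
 [   0    0    0    0    0    0    0    0 1858    0]]
top0
[-200 -100    0  100  200  300  400  500  600  700]
[-1300 -1200 -1100 -1000  -900  -800  -700  -600  -500  -400]
[[   0    0    0    0    0    0    0    0    0    0]
 [   0    0    0    0    0    0    0    0    0    0]
 [   0    0    0    0    0    0    0    0    0    0]
 [   0    0    0    0    0    0    0    0    0    0]
 [   0    0    0    0    0    0    0    0    0    0]
 [   0    0    0    0    0    0    0    0    0    0]
 [   0    0    0    0    0    0    0    0    0    0]
 [   0    0    0    0    0    0    0    0    0    0]
 [   0    0    0    0    0    0    0    0   66    0]
 [   0    0    0    0    0    0    0    0 1491    0]]
shift [ 346.  -207.6  -25.6] turn 0 at [ 138.7 -609.2  214.1] rows 9.695338461576052
```

```bash
python3 -m handwheel '[[34.5,-21,-5,0,1],[69,-42,-10,0,1],[104,-62,-15,0,1],[138,-83,-20,0,1],[173,-104,-25,0,1]]'; python3 -m handwheel '[[34.5,-21,0,0.06,1],[69,-42,0,0.12,1],[104,-62,0,0.18,1],[138,-83,0,0.24,1],[173,-104,0,0.24,1]]'; python3 -c "
from h import *
go(470,60,240,-.016)"
```

```text
t: 0.52
eef_pos: [285.2, -468.1, 239.6]
tcp_rot: [-3.141, 0.0, 0.223]
ft_force: [1.3, -0.5, -0.2]
opening: 0.999
grip_force: 0.0
t: 0.93
eef_pos: [430.9, -328.1, 239.5]
tcp_rot: [-3.141, 0.0, -0.02]
ft_force: [0.5, -1.4, -0.3]
opening: 0.996
grip_force: 0.0
shift [  31.3 -388.8   -0.4] turn -0.004 at [ 430.9 -328.1  239.5] rows 9.354895759492836
```

```bash
python3 -m handwheel '[[3,-40,0,0,1],[6,-80,0,0,1],[9,-120,0,0,1],[12,-160,0,0,1],[15,-200,0,0,1]]'; python3 -m handwheel '[[5,-40,0,0,1],[11,-80,0,0,1],[17,-120,0,0,1],[24,-160,0,0,1],[31,-200,0,0,1]]';python3 -m handwheel '[[5,-40,0,0,0.9],[11,-80,0,0,0.8],[17,-120,0,0,0.6],[24,-160,0,0,0.55],[31,-198,0,0,0.55]]'
python3 - <<'E'
from h import *
c=None
p,d,c=shot('wrist','w1'); print(c,state()['eef_pos'],state()['tcp_rot'])
cv2.imwrite('pics/w1.png',p[:,:,::-1])
E
```

```text
t: 1.35
eef_pos: [447.8, -128.2, 239.5]
tcp_rot: [-3.142, 0.0, -0.016]
ft_force: [0.9, 0.1, 0.9]
opening: 0.997
grip_force: 0.0
t: 1.77
eef_pos: [482.2, 71.4, 239.6]
tcp_rot: [3.141, 0.0, -0.016]
ft_force: [1.1, -0.3, -0.2]
opening: 1.003
grip_force: 0.0
t: 2.18
eef_pos: [516.4, 269.2, 239.4]
tcp_rot: [3.141, 0.0, -0.016]
ft_force: [0.5, -0.6, -0.1]
opening: 0.708
grip_force: 0.0
{'vertical_fov': 61.195829527273354, 'cx': 256.1238446326761, 'cy': 195.44823871650854, 'origin': array([597.26462008, 266.89602286, 409.87027561]), 'attitude': array([ 2.85507452e+00, -8.66525980e-04, -1.58794757e+00])} [517.31920786 274.17370248 239.11839807] [-3.13980702e+00 -4.11413422e-04 -1.37826648e-02]
```

View pics/w1.png

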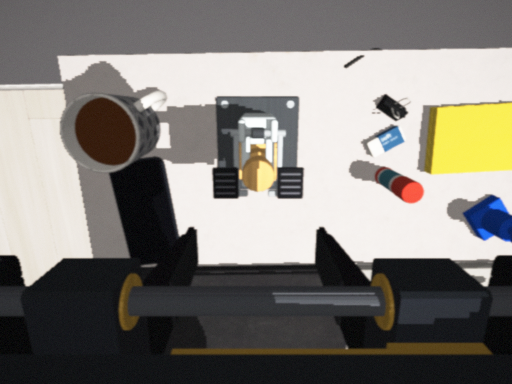

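The wrist view shows the grip top at (260,175), the thumb pads at (226,182) and (290,182), and the base plate behind. The arm was still settling, so I'll hold still, retake and measure.

```bash
python3 -m handwheel '[[0,0,0,0,0.55],[0,0,0,0,0.55],[0,0,0,0,0.55]]'
python3 - <<'E'
from h import *
p,d,c=shot('wrist','w2'); s=state(); print(s['eef_pos'],s['tcp_rot'],s['opening'])
W=cloud(d,c); hsv=cv2.cvtColor(p,cv2.COLOR_RGB2HSV); S=hsv[...,1].astype(int);V=hsv[...,2]; z=W[...,2]
def rep(n,m,box):
    u0,v0,u1,v1=box; k=np.zeros(m.shape,np.uint8); k[v0:v1,u0:u1]=m[v0:v1,u0:u1]; k[d<=0]=0
    k=cv2.morphologyEx(k,cv2.MORPH_OPEN,np.ones((3,3)))>0; q=W[k]
    r=cv2.minAreaRect(q[:,:2].astype(np.float32)); lo,hi=np.percentile(q[:,:2],[1,99],axis=0)
    print(n,len(q),'mid',((lo+hi)/2).round(1),(hi-lo).round(1),'rect',np.round(r[0],1),np.round(r[1],1),round(r[2],1),'z',np.percentile(q[:,2],[5,50,95]).round(1))
rep('grip',(z>122)&(S>80),(230,140,290,205))
rep('thL',(z>112)&(V<90),(195,150,243,215)); rep('thR',(z>112)&(V<90),(275,150,320,215))
rep('plate',(z>4)&(z<13)&(V<110),(205,80,310,200)); rep('desk',(z>-8)&(z<5),(320,180,370,220))
E
```

```text
t: 2.48
eef_pos: [516.4, 266.0, 239.4]
tcp_rot: [3.141, 0.001, -0.017]
ft_force: [-0.3, -0.8, -0.9]
opening: 0.553
grip_force: 0.0
[516.52515579 265.76765427 239.57261338] [ 3.14122714e+00  3.00643391e-04 -1.73516202e-02] 0.5554804616152449
grip 818 mid [533. 266.] [26.7 27.5] rect [533. 266.] [27.8 28. ] 88.9 z [126.3 128.3 129.4]
thL 773 mid [524.9 295.7] [28.  22.6] rect [525.  295.8] [23.2 28.6] 88.7 z [118.9 120.2 121.4]
thR 498 mid [523.9 236.8] [28.4 21.2] rect [523.9 236.7] [29.  21.4] 0.3 z [118.9 120.2 121.4]
plate 1563 mid [559.6 271.1] [82.6 87.8] rect [558.9 270.1] [90.9 83.3] 89.1 z [7.  8.3 9.7]
desk 1991 mid [468.3 148.7] [54.3 64.9] rect [468.4 148.2] [68.4 55.1] 89.6 z [-0.8  0.5  1.8]
```

```bash
python3 -m handwheel '[[21.5,-1.4,0,0,0.5],[21.5,-1.4,35,0,0.5],[21.5,-1.4,70,0,0.5],[21.5,-1.4,104,0,0.5],[21.5,-1.4,104,0,0.5]]';python3 -m handwheel '[[0,0,0,0,0.5],[0,0,0,0,0.5],[0,0,0,0,0.5]]'
```

```text
t: 2.95
eef_pos: [535.8, 265.6, 130.4]
tcp_rot: [3.138, 0.008, -0.018]
ft_force: [0.0, -0.7, -0.4]
opening: 0.5
grip_force: 0.0
t: 3.2
eef_pos: [539.2, 267.9, 138.0]
tcp_rot: [-3.14, -0.003, -0.017]
ft_force: [-0.0, 0.9, -0.6]
opening: 0.5
grip_force: 0.0
```

```bash
python3 -m handwheel '[[0,0,4,0,0.5],[0,0,8,0,0.5],[0,0,12,0,0.5],[0,0,12,0,0.5]]'; python3 -m handwheel '[[0,0,2,0,0.5],[0,0,2,0,0.5],[0,0,2,0,0.5]]'
```

```text
t: 3.53
eef_pos: [537.8, 267.8, 123.0]
tcp_rot: [3.141, 0.001, -0.016]
ft_force: [0.1, -0.3, -0.5]
opening: 0.502
grip_force: 0.0
t: 3.78
eef_pos: [538.1, 267.9, 121.5]
tcp_rot: [3.141, 0.0, -0.016]
ft_force: [0.3, 0.1, 0.8]
opening: 0.495
grip_force: 0.0
```

```bash
python3 -m handwheel '[[0,1,1,0,0.5],[0,1,2,0,0.5],[0,1,3,0,0.5],[0,1,3,0,0.5]]'; python3 -m handwheel '[[0,0,1,0,0.5],[0,0,2,0,0.5],[0,0,3,0,0.5],[0,0,3,0,0.5]]';  python3 -m handwheel '[[0,0,0.5,0,0.5],[0,0,1,0,0.5],[0,0,1,0,0.5],[0,0,1,0,0.5]]'
```

```text
t: 4.12
eef_pos: [537.9, 266.8, 118.5]
tcp_rot: [3.141, 0.001, -0.016]
ft_force: [-1.8, 0.7, 1.9]
opening: 0.499
grip_force: 1.3
t: 4.45
eef_pos: [537.9, 266.9, 115.5]
tcp_rot: [3.141, 0.0, -0.016]
ft_force: [-2.8, -0.5, 4.5]
opening: 0.497
grip_force: 2.2
t: 4.78
eef_pos: [538.1, 266.9, 114.6]
tcp_rot: [3.141, 0.0, -0.016]
ft_force: [-3.9, -0.2, 5.4]
opening: 0.5
grip_force: 2.5
```

```bash
python3 -m handwheel '[[0,0,0.7,0,0.5],[0,0,1.4,0,0.5],[0,0,2,0,0.5],[0,0,2,0,0.5]]'; python3 -m handwheel '[[0,0,0.5,0,0.5],[0,0,1,0,0.5],[0,0,1,0,0.5],[0,0,1,0,0.5]]'
```

```text
t: 5.12
eef_pos: [538.1, 266.9, 112.6]
tcp_rot: [3.141, 0.0, -0.016]
ft_force: [-3.2, -0.7, 5.4]
opening: 0.499
grip_force: 2.9
t: 5.45
eef_pos: [538.0, 266.9, 111.7]
tcp_rot: [3.142, 0.0, -0.016]
ft_force: [-4.5, -0.8, 6.7]
opening: 0.498
grip_force: 3.1
```

```bash
python3 -m handwheel '[[0,0,0.4,0,0.5],[0,0,0.4,0,0.5],[0,0,0.4,0,0.5]]'; python3 -m handwheel '[[0,0,0.4,0,0.5],[0,0,0.4,0,0.5],[0,0,0.4,0,0.5]]'
python3 - <<'E'
from h import *
p,d,c=shot('scene','s1'); W=cloud(d,c)
cv2.imwrite('pics/s1c.png',cv2.resize(p[205:305,130:250,::-1],None,fx=6,fy=6,interpolation=cv2.INTER_CUBIC))
E
```

```text
t: 5.7
eef_pos: [538.1, 266.9, 111.3]
tcp_rot: [3.142, 0.0, -0.016]
ft_force: [-4.0, -0.2, 6.7]
opening: 0.499
grip_force: 3.2
t: 5.95
eef_pos: [538.1, 266.9, 111.0]
tcp_rot: [3.142, -0.0, -0.016]
ft_force: [-4.4, -1.0, 6.9]
opening: 0.502
grip_force: 3.3
```

View pics/s1c.png

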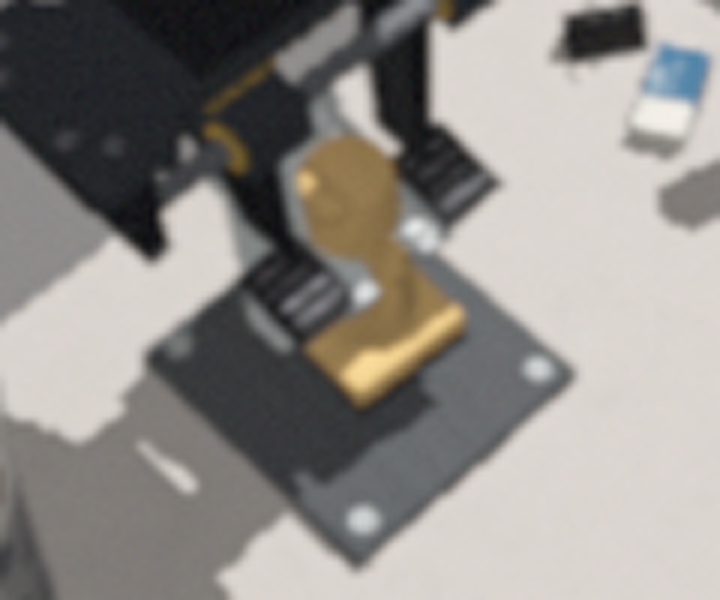

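The fingertips (crop at (290,240) and (410,150)) sit on the rear of both thumb pads, straddling the grip, and the pads are tilted forward. I'll keep pressing until the stop.

```bash
for i in 1 2 3; do python3 -m handwheel '[[0,0,0.4,0,0.5],[0,0,0.4,0,0.5],[0,0,0.4,0,0.5]]' | egrep 'eef|ft'; done
```

```text
eef_pos: [538.0, 266.9, 110.5]
ft_force: [-3.5, -0.6, 7.3]
eef_pos: [538.0, 266.9, 110.1]
ft_force: [-4.7, -0.1, 6.7]
eef_pos: [538.1, 266.9, 109.9]
ft_force: [-4.8, 0.5, 8.0]
```

```bash
for i in 1 2 ; do python3 -m handwheel '[[0,0,0.4,0,0.5],[0,0,0.4,0,0.5],[0,0,0.4,0,0.5]]' | egrep 'eef|ft'; done
```

```text
eef_pos: [538.1, 266.9, 109.8]
ft_force: [-4.9, -0.9, 10.8]
eef_pos: [538.1, 266.9, 109.6]
ft_force: [-6.1, -0.6, 12.5]
```

```bash
python3 -m handwheel '[[0,0,0,0,0.38],[0,0,0,0,0.38],[0,0,0,0,0.34],[0,0,0,0,0.34],[0,0,0,0,0.34]]'; python3 -m handwheel '[[0,0,0,0,0.31],[0,0,0,0,0.31],[0,0,0,0,0.31]]'
```

```text
t: 7.67
eef_pos: [539.4, 267.1, 109.7]
tcp_rot: [-3.141, -0.003, -0.016]
ft_force: [-0.1, 0.1, 8.4]
opening: 0.342
grip_force: 4.5
t: 7.92
eef_pos: [539.4, 266.9, 109.6]
tcp_rot: [-3.141, -0.003, -0.016]
ft_force: [0.5, -1.2, 8.6]
opening: 0.311
grip_force: 15.3
```

```bash
python3 -m handwheel '[[0,0,0,0,0.25],[0,0,0,0,0.2],[0,0,0,0,0.2]]'; python3 -m handwheel '[[-1,0,0,0,0.2],[-2,0,0,0,0.2],[-3,0,0,0,0.2],[-3,0,0,0,0.2]]'
```

```text
t: 8.17
eef_pos: [539.4, 266.9, 109.6]
tcp_rot: [-3.141, -0.003, -0.016]
ft_force: [0.4, -2.1, 8.5]
opening: 0.307
grip_force: 32.9
t: 8.5
eef_pos: [537.2, 267.0, 109.6]
tcp_rot: [-3.141, -0.005, -0.016]
ft_force: [3.6, -1.6, 5.8]
opening: 0.308
grip_force: 34.4
```

```bash
python3 -m handwheel '[[-1,0.3,0,0,0.2],[-2,0.3,0,0,0.2],[-3,0.3,0,0,0.2],[-4,0.3,0,0,0.2],[-5,0.3,0,0,0.2]]';python3 -m handwheel '[[-1,0,0,0,0.2],[-2,0,0,0,0.2],[-3,0,0,0,0.2],[-4,0,0,0,0.2],[-4,0,0,0,0.2]]'
```

```text
t: 8.92
eef_pos: [532.4, 266.9, 109.7]
tcp_rot: [-3.14, -0.005, -0.016]
ft_force: [5.6, -1.0, 5.4]
opening: 0.306
grip_force: 34.0
t: 9.33
eef_pos: [528.1, 267.0, 109.6]
tcp_rot: [-3.141, -0.005, -0.016]
ft_force: [2.9, -1.5, 6.5]
opening: 0.306
grip_force: 34.1
```

```bash
python3 -m handwheel '[[-1,0,0,0,0.2],[-2,0,0,0,0.2],[-2.5,0,0,0,0.2],[-2.5,0,0,0,0.2]]';python3 -m handwheel '[[0,0,0,0,0.33],[0,0,0,0,0.34],[0,0,0,0,0.34],[0,0,0,0,0.34]]'
```

```text
t: 9.67
eef_pos: [525.7, 267.0, 109.6]
tcp_rot: [-3.141, -0.005, -0.016]
ft_force: [4.5, -1.1, 5.8]
opening: 0.308
grip_force: 34.1
t: 10.0
eef_pos: [525.3, 267.3, 109.7]
tcp_rot: [-3.14, -0.004, -0.016]
ft_force: [1.8, 1.4, 7.8]
opening: 0.339
grip_force: 3.8
```

```bash
for i in 1 2; do python3 -m handwheel '[[0,0,0.5,0,0.34],[0,0,0.5,0,0.34],[0,0,0.5,0,0.34]]'| egrep 'eef|ft|open|grip'; done
python3 - <<'E'
from h import *
p,d,c=shot('scene','s2')
cv2.imwrite('pics/s2c.png',cv2.resize(p[205:305,130:250,::-1],None,fx=6,fy=6,interpolation=cv2.INTER_CUBIC))
E
```

```text
eef_pos: [525.4, 267.3, 109.5]
ft_force: [1.1, 0.4, 9.3]
opening: 0.339
grip_force: 5.1
eef_pos: [525.5, 267.3, 109.2]
ft_force: [1.6, 0.3, 12.6]
opening: 0.337
grip_force: 6.5
```

View pics/s2c.png

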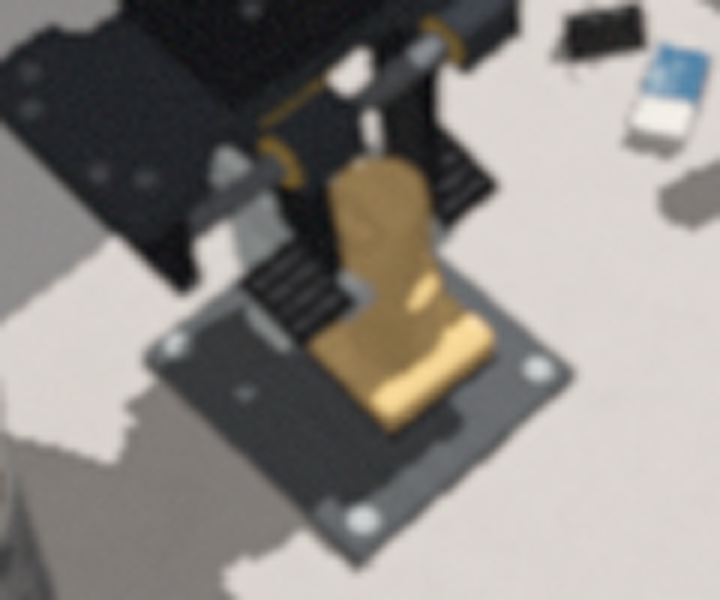

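The stamp is partly out, upright on the prongs, and its grip at crop (380,210) is now over the keeper opening. The pads are still pressed at the stop (12.6 N). I'll regrip here and draw it the rest of the way.

```bash
python3 -m handwheel '[[0,0.2,0,0,0.3],[0,0.2,0,0,0.2],[0,0.2,0,0,0.2],[0,0.2,0,0,0.2]]'; python3 -m handwheel '[[-2,0,0,0,0.2],[-4,0,0,0,0.2],[-6,0,0,0,0.2],[-8,0,0,0,0.2],[-8,0,0,0,0.2]]'
```

```text
t: 10.88
eef_pos: [525.4, 266.8, 109.1]
tcp_rot: [-3.141, -0.004, -0.016]
ft_force: [1.4, -2.0, 12.4]
opening: 0.31
grip_force: 33.4
t: 11.3
eef_pos: [517.6, 267.1, 109.0]
tcp_rot: [-3.14, -0.005, -0.016]
ft_force: [2.7, -0.1, 9.6]
opening: 0.31
grip_force: 32.9
```

```bash
python3 -m handwheel '[[-2.5,0,0,0,0.2],[-5,0,0,0,0.2],[-7.5,0,0,0,0.2],[-8,0,0,0,0.2]]'; python3 -m handwheel '[[-2,0,0.6,0,0.2],[-4,0,1.5,0,0.2],[-6,0,2.4,0,0.2],[-8,0,3,0,0.2],[-10,0,3,0,0.2]]'
```

```text
t: 11.63
eef_pos: [508.6, 267.1, 108.2]
tcp_rot: [-3.141, -0.003, -0.016]
ft_force: [1.1, 0.0, 2.7]
opening: 0.307
grip_force: 32.0
t: 12.05
eef_pos: [497.3, 267.0, 104.5]
tcp_rot: [3.141, 0.0, -0.016]
ft_force: [1.7, -0.7, 2.1]
opening: 0.309
grip_force: 31.5
```

```bash
python3 -m handwheel '[[-5,0,0,0,0.2],[-12,0,0,0,0.2],[-24,0,0,0,0.2],[-40,0,-5,0,0.2],[-60,0,-20,0,0.2]]'; python3 -m handwheel '[[0,0,-20,0,0.2],[0,0,-40,0,0.2],[0,0,-50,0,0.2],[0,0,-50,0,0.2],[0,0,-50,0,0.2]]'
python3 - <<'E'
from h import *
p,d,c=shot('scene','s3')
cv2.imwrite('pics/s3c.png',cv2.resize(p[165:325,110:320,::-1],None,fx=3.6,fy=3.6,interpolation=cv2.INTER_CUBIC)); go(549.8,-13.9,180,-.016)
E
```

```text
t: 12.47
eef_pos: [435.7, 267.4, 123.1]
tcp_rot: [3.14, 0.004, -0.017]
ft_force: [-0.1, -0.2, -0.9]
opening: 0.31
grip_force: 30.0
t: 12.88
eef_pos: [437.2, 267.9, 174.4]
tcp_rot: [3.142, 0.0, -0.016]
ft_force: [0.1, 0.7, -2.2]
opening: 0.311
grip_force: 30.0
shift [117.3 279.8  -6.1] turn -0.0 at [437.1 267.8 173.8] rows 7.276791647799409
```

View pics/s3c.png

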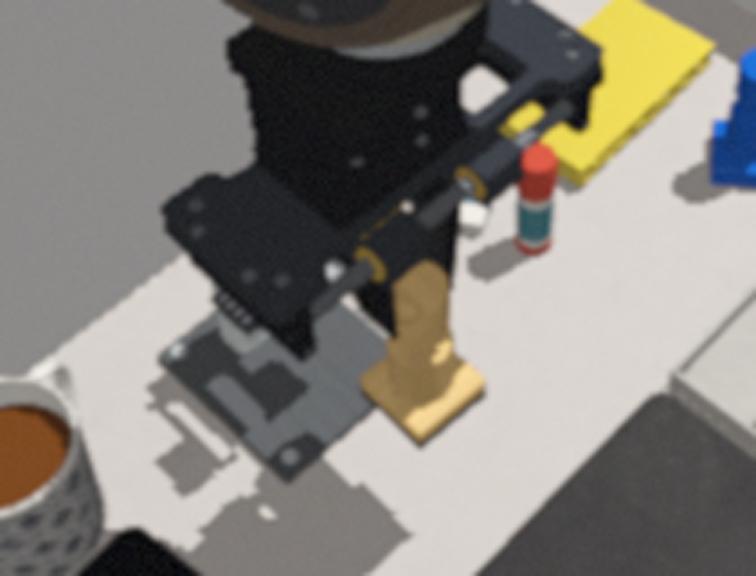

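The stamp (crop (425,370)) is out of the fork, upright in the fingers. The keeper is shut again and the glue stick (537,200) is undisturbed. Next I'll carry it over the note pad.

```bash
python3 -m handwheel '[[8,18,-8,0,0.2],[20,46,-16,0,0.2],[34,77,-16,0,0.2],[48,110,-16,0,0.2],[62,140,-16,0,0.2]]'; python3 -m handwheel '[[14,32,0,0,0.2],[28,64,0,0,0.2],[42,96,0,0,0.2],[54,122,0,0,0.2],[61.2,140.4,0,0,0.2]]';python3 -m handwheel '[[0,0,0,0,0.2],[0,0,0,0,0.2],[0,0,0,0,0.2]]'
python3 - <<'E'
from h import *
p,d,c=shot('top','t4'); p2,d2,c2=shot('wrist','w4'); print(state()['eef_pos'])
cv2.imwrite('pics/w4v.png',p2[:,:,::-1])
E
```

```text
t: 13.35
eef_pos: [497.2, 125.3, 189.5]
tcp_rot: [3.141, 0.002, -0.016]
ft_force: [1.3, 0.1, -2.0]
opening: 0.312
grip_force: 30.0
t: 13.77
eef_pos: [556.7, -16.9, 189.1]
tcp_rot: [-3.142, 0.002, -0.018]
ft_force: [-0.1, 0.8, -2.0]
opening: 0.304
grip_force: 30.0
t: 14.02
eef_pos: [555.6, -13.9, 189.7]
tcp_rot: [-3.141, 0.002, -0.016]
ft_force: [0.0, -0.6, -2.6]
opening: 0.313
grip_force: 30.0
[555.74891257 -13.42467802 190.3081322 ]
```

View pics/w4v.png

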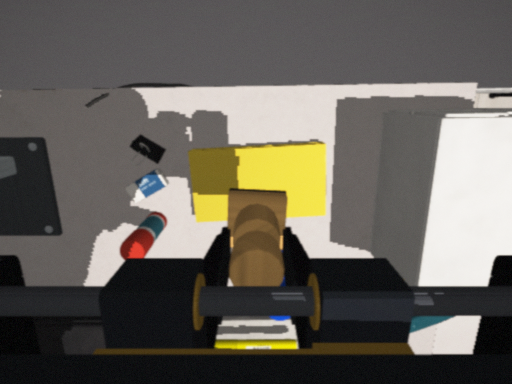

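Wrist view: the stamp hangs upright with its base's far edge at (257,190). The pad spans columns 190–326, far edge near row 147. Now I'll check the pad centre and the stamp's offset in the fingers.

Run:
```python
from h import *
z=np.load('w4.npz',allow_pickle=True); p,d,c=z['p'],z['d'],z['c'].item(); W=cloud(d,c)
hsv=cv2.cvtColor(p,cv2.COLOR_RGB2HSV); H,S,V=[hsv[...,i].astype(int) for i in range(3)]
k=((H>24)&(H<36)&(S>150)&(d>0)&(W[...,2]>12)&(W[...,2]<28)); k[230:]=0; k=cv2.morphologyEx(k.astype(np.uint8),cv2.MORPH_OPEN,np.ones((3,3)))>0
q=W[k]; psi=np.arctan2(*[0,1]); print('pad',len(q),np.percentile(q,[.5,50,99.5],axis=0).round(1))
# far edge line and end edges
far=[W[np.argmax(k[:,u]),u] for u in range(200,318,6)]; far=np.array(far); a=np.polyfit(far[:,1],far[:,0],1); print('far edge x at y=-14',np.polyval(a,-14),'slope',a[0])
for v in(165,180): 
    u=np.where(k[v])[0]; print(W[v,u[0]].round(1),W[v,u[-1]].round(1))
w=(H<22)&(S>90)&(d>0)&(W[...,2]>85)&(W[...,2]<145); w[:180]=0;w[:,:220]=0;w[:,295:]=0;w[250:]=0
q=W[w]; print('stamp',len(q),np.percentile(q,[1,50,99],axis=0).round(1))
b=q[(q[:,2]<q[:,2].min()+25)]; r=cv2.minAreaRect(b[:,:2].astype(np.float32)); print(r)
print([ (round(float(v)),*W[v,257].round(1)) for v in range(186,250,6)])
print(state()['eef_pos'])
```

```text
pad 5523 [[509.5 -88.2  18.5]
 [555.7 -44.7  20.4]
 [590.1  52.6  22.2]]
far edge x at y=-14 578.3356516811097 slope -0.4809229706821698
[570.2   3.3  20.3] [568.7 -87.   20.7]
[553.7   4.9  19.9] [552.4 -87.7  20.8]
stamp 1560 [[530.5 -36.1 121.9]
 [563.7 -14.7 133.2]
 [571.5   6.3 143.8]]
((549.1524047851562, -14.823516845703125), (43.37934112548828, 43.704959869384766), 87.03681182861328)
[(186, np.float64(636.8), np.float64(-16.0), np.float64(360.4)), (192, np.float64(570.4), np.float64(-15.6), np.float64(127.0)), (198, np.float64(567.5), np.float64(-15.5), np.float64(132.8)), (204, np.float64(564.5), np.float64(-15.4), np.float64(137.8)), (210, np.float64(564.3), np.float64(-15.4), np.float64(150.6)), (216, np.float64(564.6), np.float64(-15.4), np.float64(163.2)), (222, np.float64(562.0), np.float64(-15.3), np.float64(167.1)), (228, np.float64(557.9), np.float64(-15.2), np.float64(167.3)), (234, np.float64(563.9), np.float64(-15.3), np.float64(190.8)), (240, np.float64(563.4), np.float64(-15.2), np.float64(197.9)), (246, np.float64(563.8), np.float64(-15.2), np.float64(206.3))]
[555.74891257 -13.42467802 190.3081322 ]
```

```bash
python3 -m handwheel '[[0,0,22,0,0.2],[0,0,44,0,0.2],[0,0,64,0,0.2],[0,0,78,0,0.2],[0,0,86,0,0.2]]'; python3 -m handwheel '[[0,0,1.5,0,0.2],[0,0,3,0,0.2],[0,0,4.5,0,0.2],[0,0,6,0,0.2],[0,0,6,0,0.2]]'; python3 -m handwheel '[[0,0,0.5,0,0.2],[0,0,1,0,0.2],[0,0,1.5,0,0.2],[0,0,1.5,0,0.2]]'
```

```text
t: 14.53
eef_pos: [555.4, -13.3, 103.2]
tcp_rot: [-3.141, 0.002, -0.015]
ft_force: [0.2, -0.4, -0.5]
opening: 0.31
grip_force: 30.0
t: 14.95
eef_pos: [556.4, -14.3, 99.2]
tcp_rot: [3.141, -0.001, -0.016]
ft_force: [0.5, 0.9, -2.0]
opening: 0.308
grip_force: 30.0
t: 15.28
eef_pos: [556.3, -14.4, 97.3]
tcp_rot: [3.141, -0.0, -0.016]
ft_force: [-0.0, -0.8, -0.8]
opening: 0.31
grip_force: 30.0
```

```bash
python3 -m handwheel '[[0,0,1,0,0.2],[0,0,2,0,0.2],[0,0,3,0,0.2],[0,0,3,0,0.2]]'; for i in 1 2 3; do python3 -m handwheel '[[0,0,0.5,0,0.2],[0,0,0.5,0,0.2],[0,0,0.5,0,0.2]]'| egrep 'eef|ft'; done
```

```text
t: 15.62
eef_pos: [556.2, -14.3, 94.0]
tcp_rot: [3.142, 0.0, -0.016]
ft_force: [0.2, 0.3, -1.5]
opening: 0.309
grip_force: 30.0
eef_pos: [556.3, -14.3, 93.8]
ft_force: [-0.5, 1.0, -0.7]
eef_pos: [556.3, -14.3, 93.3]
ft_force: [0.3, -0.0, -1.1]
eef_pos: [556.3, -14.3, 93.1]
ft_force: [-0.3, 0.1, 2.5]
```

```bash
python3 -m handwheel '[[0,0,0,0,0.32],[0,0,0,0,0.36],[0,0,0,0,0.42],[0,0,0,0,0.5],[0,0,0,0,0.55]]'; python3 -m handwheel '[[0,0,0,0,0.55],[0,0,-10,0,0.55],[0,0,-30,0,0.55],[0,0,-60,0,0.55],[0,0,-100,0,0.55]]'; python3 -m handwheel '[[0,0,-30,0,0.55],[-35,0,-30,0,0.55],[-70,0,-30,0,0.55],[-105,0,-30,0,0.55],[-130,0,-30,0,0.55]]'; python3 -m handwheel '[[0,-35,0,0,0.55],[0,-70,0,0,0.55],[0,-70,0,0,0.55],[0,-70,0,0,0.55],[0,-70,0,0,0.55]]'
python3 - <<'E'
from h import *
a=shot('scene','s5')[0]; b,d,c=shot('top','t5')
cv2.imwrite('pics/fin.png',np.hstack([cv2.resize(a[140:320,110:350,::-1],(400,300)),cv2.resize(b[110:260,60:460,::-1],(400,300)) ]))
W=cloud(d,c); hsv=cv2.cvtColor(b,cv2.COLOR_RGB2HSV); H,S,V=[hsv[...,i].astype(int) for i in range(3)]; z=W[...,2]
def rep(n,m,box):
    u0,v0,u1,v1=box; k=np.zeros(m.shape,np.uint8); k[v0:v1,u0:u1]=m[v0:v1,u0:u1]; k[d<=0]=0
    q=W[cv2.morphologyEx(k,cv2.MORPH_OPEN,np.ones((2,2)))>0]
    if len(q): r=cv2.minAreaRect(q[:,:2].astype(np.float32)); print(n,len(q),np.round(r[0],1),np.round(r[1],1),round(r[2],1),np.median(q[:,2]).round(1))
rep('pad',(S>100)&(H>20)&(H<35)&(z>14)&(z<26),(265,150,355,205)); rep('stamptop',(z>104)&(z<120),(270,150,350,200))
rep('glue',(z>60),(240,185,262,206)); rep('eraser',(z>6)&(z<20),(235,168,262,190)); rep('clip',(z>8),(240,150,262,168))
E
```

```text
t: 16.78
eef_pos: [556.3, -14.3, 92.7]
tcp_rot: [3.142, 0.0, -0.016]
ft_force: [-0.6, 0.7, -0.0]
opening: 0.505
grip_force: 0.0
t: 17.2
eef_pos: [555.2, -14.2, 192.9]
tcp_rot: [-3.141, 0.004, -0.016]
ft_force: [1.1, -0.6, 0.3]
opening: 0.551
grip_force: 0.0
t: 17.62
eef_pos: [423.5, -11.9, 223.4]
tcp_rot: [3.141, 0.0, -0.016]
ft_force: [0.7, 0.5, 0.0]
opening: 0.551
grip_force: 0.0
t: 18.03
eef_pos: [427.5, 57.7, 223.2]
tcp_rot: [3.141, -0.001, -0.015]
ft_force: [0.2, 0.7, 0.3]
opening: 0.55
grip_force: 0.0
glue 462 [431.6 108.8] [51.  21.9] 1.5 557.5
clip 297 [527.5 104.7] [ 23.4 154.6] 86.2 529.8
```

View pics/fin.png

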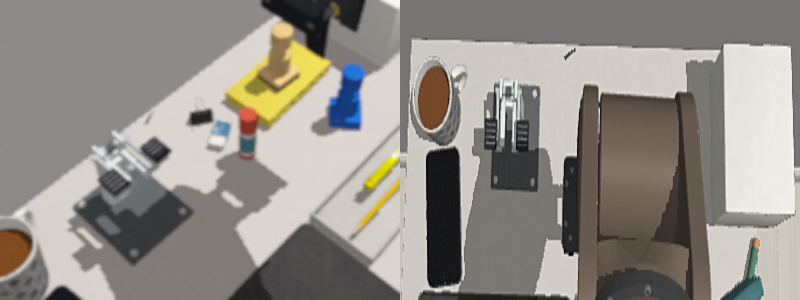

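The left half (scene view) shows the stamp upright mid-pad at (280,60). The keeper is back shut, and the clip, eraser and glue stick are in place. The right half (top view) is blocked by the arm. The robot is clear, so I'm handing in.

```bash
python3 -c "
from cell import job_done
print(job_done())"
```

```text
the job is handed in; nothing more can be done
None
```

The wooden stamp is out of the fork and standing upright in the middle of the yellow pad, with the keeper shut again and the glue stick, eraser and clip looking undisturbed; I eased my grip once mid-draw to press the keeper back to its stop, pressed up to 12.6 N, and handed in at about 18 s.

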